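# Dial open the hook-box padlock and hold it up at the hasp

### The arm

A 7-joint arm with a two-finger parallel gripper is mounted at the origin on the work surface. World frame = base frame: x ahead of the robot, y to its left, z up, the work surface at z = 0. Lengths are in mm, angles in rad, forces in N, time in s.
With the tool pointing down it reaches from about 400 to 875 mm from the base axis. Payload 19.3 kg.
Tool frame: the origin (TCP) lies at the very end of the fingers, on their centre line; the grasp point (between the pads) lies 19 mm behind it (grip_point_offset is the z of the grasp point in the tool frame, in mm); z points along the fingers, x is the direction in which the jaws open and shut, and the axes are right-handed (so a half turn about z gives the same grasp; the last joint's range is limited). The gripper opens to 85 mm and grips with 20 to 120 N. Pads are 22 mm wide; open, the fingers measure 114 mm over their backs; the gripper's body (76 mm by 85 mm) begins 54 mm behind the grasp point. The pads swing forward as they close: fully open they stand 13 mm farther back than shut.
Start: joints at [1.252, 0.521, -0.036, 1.599, 0.021, 1.021, -0.113], TCP at [153.873, -605.754, 231.291] pointing down, gripper open.
Joint ranges: [-2.91, 2.91], [-0.3, 2.13], [-1.5, 1.42], [0.17, 2.43], [-1.26, 4.41], [0.16, 1.93], [-2.52, 2.52]. Speed limits (rad/s): [1.89, 1.89, 2.39, 2.39, 3.01, 3.01, 3.01].

### API

Orientations are given as a 3x3 rotation matrix whose columns are the frame's x, y, z axes.
In Python, from workcell import movep, movel, goto_joints, open_gripper, clamp, wait, inverse_kinematics, read_state, camera, PlanningError, finish_job, grip_point_offset gives the robot as it stands. Calls block until the motion is done:
- movep(position, orientation): joint-space move of the TCP to a pose.
- movel(position, frame=None, max_speed=150, guard=None): straight line of the TCP; frame=None keeps the orientation; max_speed is the mean speed in mm/s. With guard (N) it stops when the force on the tool has changed by that much, and returns True; else False.
- goto_joints(angles): joint-space move.
- open_gripper() and clamp(): open the fingers fully, or close them until they stop; the grip force is fixed at half the most.
- wait(seconds).
- inverse_kinematics(position, orientation): joint angles nearest the present ones, or None.
- read_state(): the state.
- camera(name): name is "scene" or "side" or "wrist"; returns a dict with "image" (420x560x3 uint8, blue, green, red), "range_z" (420x560 float32, mm along the optical axis (not along the pixel's ray), 0 where there is no reading), "fx", "fy", "cx", "cy" (pixels), "dist_coeffs" ([k1, k2, p1, p2, k3] as OpenCV has them; the pictures are not rectified), "cam_to_world" (4x4, takes a point from camera to world coordinates). Camera axes: x right, y up, looking along -z (the intrinsics and any distortion apply to the point x, -y, -z); pixel columns grow to the right and rows downward; lengths in mm; the calibration is good to about 2 mm. A picture is of the moment at which its call begins.
A pose or a line that the arm cannot do raises PlanningError and nothing moves.
- finish_job(): hands the job in, once; it reports no verdict.
The state is a dict: "time": time; "qpos": joint angles; "qvel": joint speeds; "joint_efforts": joint torques, N m; "eef_pos": TCP position; "tool_rot": TCP orientation; "ft_force": force on the tool from outside, world axes, zero at the start; "torque": the same for the moment, N m; "finger_gap": finger opening in mm.
Only numpy, scipy, OpenCV 4.12 (cv2) and the standard library are available. Lean on these libraries where they do the work, as an engineer would, in place of code of your own. Each camera call takes 0.05 s, during which the arm holds its last target. There are 200 camera calls.

### The job

Turn the dial of the padlock lying in the wooden cradle until it clicks into its notch, with the pointer at the mark beside the shackle, then pull the shackle fully open while the lock still lies in the cradle. Lift the opened lock out by its shackle and carry it over to the hook box, and finish while still holding it by the shackle, at rest, with the shackle's bow directly above the staple on the box's lid and the whole lock well clear of the box (lock body at least 15 cm above the table). Leave the other things on the table undisturbed.

Things in the scene. Friction and masses are not known exactly. Their poses are not given: they have to be found in the camera images.
- lock: steel padlock on its back in the cradle; body 55 (x) x 64 (y) x 28 (z) mm, 0.28 kg (varies by a quarter) plus 0.1 kg dial and shackle. Origin: centre of its underside, 25 mm above the table at the start; z up through the dial; the shackle sticks out of the -x end. Index mark: steel pip on top at (-25, 0, 28) mm. Held by the bow it may stay level or swing down and hang; both are fine.
- dial_top (a point): centre of the top of the dial's grip bar, on the dial's axis, 57 mm above the lock's underside. Dial: black disc, 44 mm diameter, top 33.5 mm above the underside, with an upright bar, 12 mm thick, 24 mm high, reaching 20 mm from the axis either way. Axes turn with the dial: -x points along the bar to its pointed end (the pointer, a thin line on top), z up.
- dial (a joint): dial angle (rad), growing counter-clockwise from above; 0: pointer at the pip, in the notch. Starts at -1.4 to -0.65; stops at -1.7 and 0.6. Turns freely (0.01 N m) but for one spring notch at 0: a hump about 0.2 rad either side (about 0.1 N m, felt from 0.4 rad on), inside which it clicks in and pulls itself towards 0. The shackle is free only within about 0.12 rad of 0.
- shackle (a joint): how far the shackle is drawn out of the lock (m), along the lock's -x: 0 shut, 0.020 fully open, where it stops. Blocked after about 1 mm unless the dial is in its notch; then it takes 2 to 4 N at moderate speed and stays where it is left.
- bow (a point): middle of the shackle's cross bar, on its centreline: 76 mm from the lock's centre along its -x when shut (96 open), 14 mm above the underside, 39 mm above the table at the start. The shackle is a level U of 8 mm round bar: cross bar along y, straight for 32 mm, legs along x at y = +-25 mm; inside 42 mm wide, 44 mm long when shut. Nothing under it, so fingers fit round the cross bar from above.
- cradle: wooden block fixed to the table, 76 (x) x 85 (y) x 25 (z) mm, with lips 8 mm high round its top that hold the lock with about 2 mm of play. Origin: centre of its underside; axes as the lock's at the start, the shackle on its -x side. Stands left or right.
- hook_box: grey metal hook box fixed to the table, 94 (x) x 124 (y) mm, lid top 55 mm above the table; origin: centre of its underside. On the other side of the bench from the cradle.
- staple (a point): top of the hasp's steel staple, a loop 24 mm wide standing on the middle of the hook box's lid, 81 mm above the table.
There are look-alikes about, which are no part of the job. What is shaped like the lock but pink, purple or red is not meant.

How it is judged:
By the outcome, as a careful person would: the job done as asked, in the order asked, and still so for the second after the job is handed in, while the arm keeps its last pose, push and grip.
It also fails if it takes over 64 s, if anything falls off the work surface, if the arm or the gripper's body presses on something with over 40 N, if the wrist force passes 120 N, or if a joint passes its speed limit or range.

## Working session

There is one attempt and no reset: what is moved stays moved. The work goes in short steps, each a Python script; the robot and the scene stay as the last script left them, time stands still between calls to the robot, and variables do not carry over. Pictures are saved under pics/ and viewed, about 8 in all and at most 12, crops included, and the job is handed in when it is done.

```bash
ls; mkdir -p pics; cat > h.py <<'E'
import numpy as np, cv2
from workcell import *
def cloud(c):
    z=c["range_z"]; h,w=z.shape
    v,u=np.mgrid[:h,:w].astype(np.float32)
    K=np.array([[c["fx"],0,c["cx"]],[0,c["fy"],c["cy"]],[0,0,1]])
    n=cv2.undistortPoints(np.stack([u.ravel(),v.ravel()],1)[:,None],K,np.array(c["dist_coeffs"],float))[:,0].reshape(h,w,2)
    P=np.stack([n[...,0]*z,-n[...,1]*z,-z,np.ones_like(z)],-1)@np.array(c["cam_to_world"]).T
    P=P[...,:3]; P[z<=0]=np.nan
    return P
E
python3 - <<'E'
from h import *
a=camera("scene");b=camera("side")
for n,c in(("scene",a),("side",b)):
    cv2.imwrite(f"pics/{n}0.png",c["image"]); np.save(f"pics/{n}0.npy",cloud(c))
    print(np.round(c["cam_to_world"],2).tolist(),c["fx"])
s=read_state();print({k:np.round(v,3).tolist() for k,v in s.items()},grip_point_offset)
E
```

```text
pics
[[0.05, -0.56, 0.83, 1375.62], [1.0, 0.05, -0.03, -3.49], [-0.02, 0.83, 0.56, 669.64], [0.0, 0.0, 0.0, 1.0]] 450.78107403889766
[[-0.84, 0.27, -0.47, 56.05], [-0.54, -0.44, 0.72, 714.07], [-0.01, 0.86, 0.51, 580.78], [0.0, 0.0, 0.0, 1.0]] 442.13819455714275
{'time': 0.1, 'qpos': [1.252, 0.522, -0.036, 1.6, 0.021, 1.021, -0.113], 'qvel': [0.001, -0.001, 0.0, -0.002, -0.0, -0.001, 0.001], 'joint_efforts': [0.004, -92.851, 1.984, -37.054, 0.018, 0.005, 0.0], 'eef_pos': [153.775, -605.464, 230.791], 'tool_rot': [[0.246, -0.969, -0.0], [-0.969, -0.246, 0.001], [-0.001, 0.0, -1.0]], 'ft_force': [-0.523, -0.477, 0.861], 'torque': [-0.002, -0.006, 0.038], 'finger_gap': 85.564} -18.700000000000003
```

View pics/scene0.png

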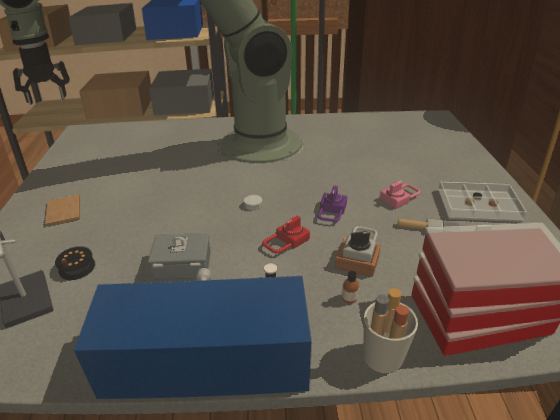

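View pics/side0.png

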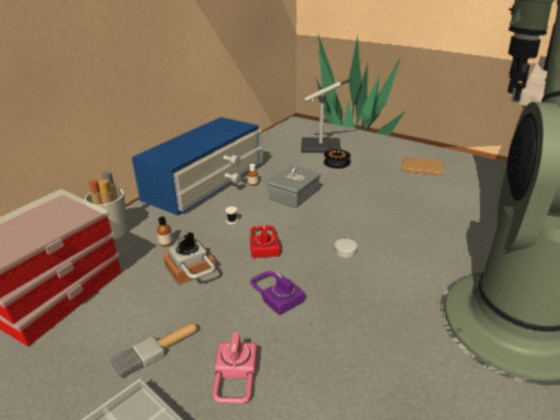

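The scene view shows the steel lock in its cradle at about (358,245) and the grey hook box at (180,255). In the side view they are at (190,250) and (295,180). The red, purple and pink ones are decoys. A small bottle stands close to the cradle at (350,290).

```bash
python3 - <<'E'
from h import *
A=np.load("pics/scene0.npy");B=np.load("pics/side0.npy")
for n,P,px in(("scene",A,[(358,236),(361,255),(350,235),(372,240),(345,265),(378,268),(375,230),(180,243),(180,262),(153,240),(208,240),(350,290),(200,300),(490,250)]),("side",B,[(190,238),(190,252),(212,265),(200,275),(297,175),(292,185),(165,235)])):
    for u,v in px: print(n,u,v,P[v,u].round(0))
# box lid
m=(abs(A[...,2]-55)<4)&(A[...,1]<-50)&(A[...,0]>450)&(A[...,0]<800)
q=A[m]; print("lid",len(q),q.min(0).round(),q.max(0).round(),np.median(q,0).round())
for P in(A,B):
    sel=(P[...,2]>66)&(P[...,2]<90)&(P[...,0]>480)&(P[...,0]<800)&(P[...,1]<330)&(P[...,1]>-350)
    q=P[sel]
    import scipy.ndimage as nd
    l,n=nd.label(sel)
    for i in range(1,n+1):
        r=P[l==i]
        if len(r)>8: print(len(r),r.mean(0).round(),r.min(0).round(),r.max(0).round())
E
```

```text
scene 358 236 [625. 198.  77.]
scene 361 255 [648. 203.  43.]
scene 350 235 [590. 189.  54.]
scene 372 240 [610. 234.  52.]
scene 345 265 [647. 170.  17.]
scene 378 268 [644. 246.  -0.]
scene 375 230 [562. 253.  43.]
scene 180 243 [ 598. -187.   60.]
scene 180 262 [ 652. -182.   52.]
scene 153 240 [ 504. -274.   -0.]
scene 208 240 [ 577. -128.   49.]
scene 350 290 [746. 161.  39.]
scene 200 300 [ 841. -114.  129.]
scene 490 250 [795. 397. 164.]
side 190 238 [614. 194.  75.]
side 190 252 [600. 212.  57.]
side 212 265 [549. 206.  41.]
side 200 275 [550. 242.  40.]
side 297 175 [ 596. -200.   57.]
side 292 185 [ 579. -146.   56.]
side 165 235 [717. 172.  33.]
lid 1451 [ 554. -524.   51.] [ 707. -128.   59.] [ 612. -189.   56.]
164 [624. 202.  77.] [614. 183.  66.] [629. 223.  85.]
44 [ 604. -189.   75.] [ 600. -201.   66.] [ 609. -178.   83.]
170 [764. 298.  78.] [727. 297.  66.] [800. 301.  90.]
47 [733. 165.  70.] [723. 157.  66.] [742. 174.  72.]
177 [ 778. -237.   80.] [ 773. -302.   66.] [ 781. -168.   90.]
445 [780. -24.  79.] [ 774. -144.   66.] [798.  61.  90.]
11 [ 735. -120.   87.] [ 733. -129.   83.] [ 739. -113.   89.]
25 [ 599. -189.   74.] [ 595. -201.   67.] [ 603. -177.   81.]
30 [728. 164.  69.] [721. 155.  66.] [737. 171.  72.]
158 [616. 205.  77.] [611. 182.  66.] [625. 224.  84.]
147 [723. 314.  78.] [720. 295.  66.] [728. 329.  90.]
```

```bash
python3 - <<'E'
from h import *
d=np.array([-66.,20,0]);d/=np.linalg.norm(d)
x=d; z=np.array([0,0,-1.]); R=np.stack([x,np.cross(z,x),z],1)
for RR in (R,R@np.diag([-1,-1,1])):
    print(inverse_kinematics([600,207,270],RR))
movep([600,207,270],R)
wait(0.3)
c=camera("wrist");cv2.imwrite("pics/w1.png",c["image"]);np.save("pics/w1.npy",cloud(c))
print(np.round(c["cam_to_world"],2).tolist(),c["fx"],c["dist_coeffs"],read_state()["time"],read_state()["eef_pos"])
E
```

```text
[ 0.28767532  0.80432738 -1.274923    1.48823492  0.77145249  1.41807759
  1.83143135]
[ 0.19974944  0.69215586 -1.04274209  1.49262251  0.60769336  1.30730398
 -1.19609196]
[[-0.96, -0.28, -0.08, 578.94], [0.29, -0.92, -0.28, 136.8], [0.0, -0.29, 0.96, 411.15], [0.0, 0.0, 0.0, 1.0]] 309.6237315486294 [-0.0108279  0.         0.         0.         0.       ] 3.6917 [600.03002061 206.89498225 269.99420877]
```

View pics/w1.png

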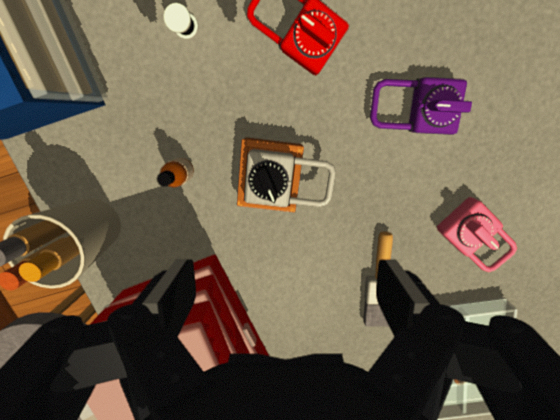

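```bash
python3 - <<'E'
from h import *
P=np.load("pics/w1.npy");im=cv2.imread("pics/w1.png")
cr=cv2.resize(im[125:225,225:345],None,fx=6,fy=6,interpolation=cv2.INTER_CUBIC);cv2.imwrite("pics/w1c.png",cr)
box=np.zeros(P.shape[:2],bool);box[125:225,225:345]=1
def rect(n,m):
    q=P[m&box][:,:2].astype(np.float32); r=cv2.minAreaRect(q); print(n,len(q),np.round(q.mean(0),1),r,P[m&box][:,2].mean())
z=P[...,2]
rect("bar",z>74); rect("body",(z>48)&(z<56.5)); rect("body+",(z>48));
g=im.min(2)>90
rect("shackle",(z>30)&(z<46)&g&(np.arange(560)[None]>300))
E
```

```text
bar 392 [620.4 202.6] ((620.65234375, 204.18406677246094), (12.007867813110352, 40.46520233154297), 5.271205902099609) 80.30336347500969
body 1322 [619.2 200.9] ((620.6412353515625, 204.01307678222656), (63.41166687011719, 54.45168685913086), 66.0888900756836) 51.66337236663774
body+ 2313 [619.4 201.6] ((620.6412353515625, 204.01307678222656), (63.41166687011719, 54.45168685913086), 66.0888900756836) 58.24707139393034
shackle 528 [561.2 226.7] ((565.37109375, 227.30902099609375), (58.82524871826172, 41.97904586791992), 72.32984924316406) 41.109743502909566
```

View pics/w1c.png

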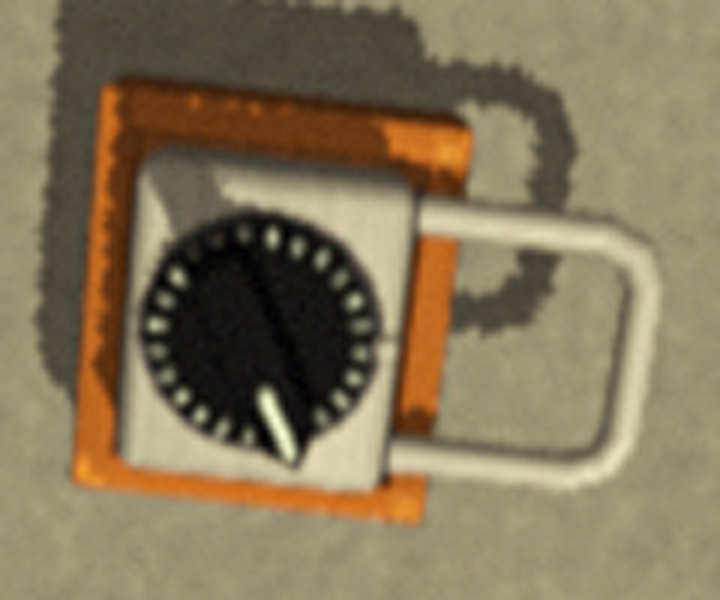

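```bash
cat >> h.py <<'E'
C=np.array([620.6,204.0]); YAW=np.deg2rad(156.1)   # lock centre, direction of its -x
def down(a):
    x=np.array([np.cos(a),np.sin(a),0]); z=np.array([0,0,-1.]); return np.stack([x,np.cross(z,x),z],1)
def pos(d,z): return [C[0]+d*np.cos(YAW),C[1]+d*np.sin(YAW),z]   # d mm along lock -x
def st(n=""):
    s=read_state(); print(n,round(s["time"],2),np.round(s["eef_pos"],1),"F",np.round(s["ft_force"],1),"M",np.round(s["torque"],2),"gap",round(s["finger_gap"],1),"q",np.round(s["qpos"],2))
E
python3 - <<'E'
from h import *
for o in(0,np.pi):
    a=YAW+np.pi/2+o-1.06
    for t in (0,.5,1.06,1.2): 
        q=inverse_kinematics(pos(0,63),down(a+t)); print(o,t,None if q is None else q.round(2))
for o in(0,np.pi):
  for p in((88,28),(110,28),(110,300)): print(o,p,np.round(inverse_kinematics(pos(*p),down(YAW+o)),2))
  print(np.round(inverse_kinematics([602,-189,310],down(YAW+o)),2))
E
```

```text
0 0 [ 0.25  1.08 -1.17  1.6   1.05  1.2   2.09]
0 0.5 [-1.03  1.21  1.22  1.67 -1.22  1.2  -2.04]
0 1.06 [-1.03  1.21  1.22  1.67 -1.22  1.2  -1.48]
0 1.2 [-1.03  1.21  1.22  1.67 -1.22  1.2  -1.34]
3.141592653589793 0 [-0.05  0.83 -0.56  1.62  0.54  0.86 -0.74]
3.141592653589793 0.5 [ 0.01  0.85 -0.67  1.61  0.64  0.9  -0.3 ]
3.141592653589793 1.06 [ 0.07  0.89 -0.78  1.61  0.73  0.96  0.19]
3.141592653589793 1.2 [ 0.09  0.9  -0.81  1.61  0.76  0.97  0.31]
0 (88, 28) [ 0.14  1.   -1.04  1.79  1.03  1.01  1.4 ]
0 (110, 28) [ 0.12  0.98 -1.04  1.83  1.03  0.99  1.35]
0 (110, 300) [ 0.27  0.69 -1.32  1.61  0.68  1.38  1.59]
[ 0.94  0.78 -1.32  1.44  0.75  1.49  2.36]
3.141592653589793 (88, 28) [-1.02  0.94  0.79  1.85 -0.95  0.79 -0.12]
3.141592653589793 (110, 28) [-1.06  0.93  0.79  1.89 -0.97  0.77 -0.12]
3.141592653589793 (110, 300) [-1.21  0.57  1.02  1.68 -0.52  1.19 -0.48]
[-0.17  0.52  0.59  1.51 -0.3   1.2   0.05]
```

```bash
python3 - <<'E'
from h import *
a=YAW+1.5*np.pi-1.06
movep(pos(0,140),down(a)); st("above")
print(movel(pos(0,64),max_speed=60,guard=15)); st("down")
clamp(); st("clamped")
for t in np.linspace(0,1.06,6)[1:]:
    movel(pos(0,64),down(a+t)); st(f"{t:.2f}")
E
```

```text
above 5.93 [620.6 204.1 140.1] F [0.4 0.4 0.8] M [ 0.   -0.03  0.01] gap 85.4 q [-0.02  0.73 -0.61  1.58  0.48  0.99 -0.69]
False
down 7.35 [620.8 204.1  64.4] F [ 0.3 -0.6  0.1] M [0.02 0.01 0.02] gap 85.7 q [-0.05  0.82 -0.57  1.61  0.54  0.86 -0.74]
clamped 8.02 [620.6 204.   64.2] F [-1.9 -0.1  4.1] M [-0.2   0.43  0.02] gap 10.7 q [-0.05  0.82 -0.57  1.61  0.54  0.86 -0.74]
0.21 8.38 [620.6 204.   64.2] F [-2.6 -0.9  5.4] M [-0.25  0.67 -0.02] gap 10.3 q [-0.02  0.84 -0.62  1.61  0.59  0.88 -0.56]
0.42 8.73 [620.5 204.   64.2] F [-2.7 -0.1  5.4] M [-0.14  0.71  0.01] gap 10.3 q [ 0.01  0.85 -0.66  1.61  0.63  0.9  -0.37]
0.64 9.09 [620.5 204.   64.2] F [-2.7 -1.1  6.1] M [-0.2   0.64 -0.01] gap 10.8 q [ 0.03  0.86 -0.71  1.61  0.67  0.92 -0.19]
0.85 9.45 [620.5 204.   64.2] F [-3.3 -0.3  6.3] M [-0.22  0.69 -0.12] gap 10.9 q [ 0.06  0.88 -0.76  1.61  0.71  0.95 -0.01]
1.06 9.81 [620.4 203.9  64.2] F [-4.1 -2.5  6.6] M [-0.25  0.85  0.01] gap 10.8 q [ 0.08  0.9  -0.8   1.61  0.75  0.97  0.18]
```

```bash
python3 - <<'E'
from h import *
open_gripper(); st()
movel(pos(0,150),max_speed=150)
movep(pos(110,230),down(YAW)); wait(.3); st()
c=camera("wrist");im=c["image"];cv2.imwrite("pics/w2.png",im);P=cloud(c);np.save("pics/w2.npy",P)
z=P[...,2]; near=np.linalg.norm(P[...,:2]-C,axis=-1)
for n,m in(("bar",(z>74)&(near<30)),("body",(z>48)&(near<50))):
    q=P[m][:,:2].astype(np.float32);print(n,len(q),cv2.minAreaRect(q))
E
```

```text
10.52 [620.6 204.   64. ] F [-0.2 -0.2 -0.4] M [-0.01 -0.01  0.05] gap 85.3 q [ 0.08  0.9  -0.8   1.61  0.75  0.97  0.18]
 12.75 [520.1 248.5 229.9] F [ 0.4  0.6 -0.3] M [0.01 0.04 0.06] gap 85.1 q [ 0.25  0.77 -1.29  1.69  0.77  1.29  1.52]
bar 526 ((620.6953125, 204.4266357421875), (12.545785903930664, 41.39509963989258), 68.033447265625)
body 8876 ((609.8792724609375, 208.21551513671875), (63.61510467529297, 76.95516967773438), 69.6513442993164)
```

View pics/w2.png

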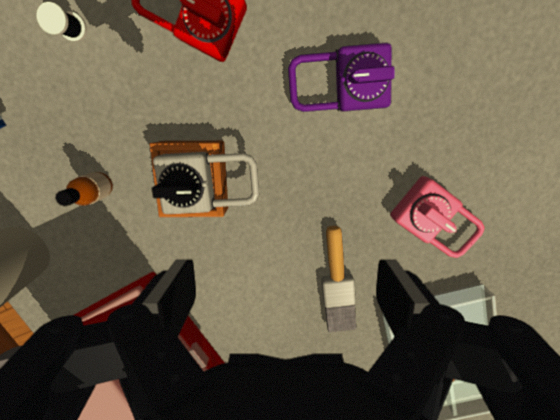

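The white line now points right, at the pip beside the shackle (about 200,190), and the bar is at 158° against the lock's 156°, so the dial is in its notch. Next I'll locate the cross bar, grip it and pull.

```bash
python3 - <<'E'
from h import *
P=np.load("pics/w2.npy");e=np.array([np.cos(YAW),np.sin(YAW)]);f=np.array([-e[1],e[0]])
r=P[...,:2]-C;a=r@e;b=r@f
m=(P[...,2]>36)&(P[...,2]<47)&(a>60)&(a<95)&(abs(b)<14)
print(m.sum(),np.percentile(a[m],[5,50,95]),np.polyfit(b[m],a[m],1),P[m][:,2].max())
m=(P[...,2]>36)&(P[...,2]<47)&(a>45)&(a<65)&(abs(b)<40); print(np.percentile(b[m],[2,98]))
B=np.median(a[np.where((P[...,2]>38)&(P[...,2]<47)&(a>60)&(a<95)&(abs(b)<14))]); print("bow",B)
D=B+12
movep(pos(D,130),down(YAW)); st()
print(movel(pos(D,28),max_speed=60,guard=15)); st("down")
c=camera("wrist");cv2.imwrite("pics/w3.png",c["image"])
E
```

```text
185 [72.07101733 75.93199156 79.52375814] [-4.70783177e-02  7.58761191e+01] 43.115359820997696
[-25.37050162  31.18389177]
bow 75.89188559690136
 13.29 [540.  240.4 131. ] F [0.2 0.1 0.3] M [0.04 0.01 0.01] gap 85.0 q [ 0.21  0.89 -1.18  1.74  0.9   1.16  1.48]
False
down 15.14 [540.4 239.6  28.2] F [-0.6 -0.4  0.6] M [-0.06  0.    0.03] gap 85.0 q [ 0.16  1.02 -1.07  1.78  1.05  1.04  1.39]
```

```bash
sed -i 's/156.1)/158.3)/' h.py; python3 - <<'E'
from h import *
movel(pos(88,28),down(YAW)); st("adj")
clamp(); st("clamp")
r=movel(pos(101,28),max_speed=15,guard=15); st(f"pull {r}")
c=camera("wrist");cv2.imwrite("pics/w4.png",c["image"])
c=camera("side");cv2.imwrite("pics/s4.png",cv2.resize(c["image"][180:330,100:300],None,fx=3,fy=3,interpolation=cv2.INTER_CUBIC))
E
```

```text
adj 15.44 [538.9 236.4  28. ] F [-0.4 -0.4 -0.2] M [-0.02  0.05  0.02] gap 85.5 q [ 0.17  1.02 -1.08  1.79  1.06  1.04  1.42]
clamp 16.16 [539.  236.6  28.1] F [ 1.2 -0.2  0. ] M [ 0.09 -0.38  0.07] gap 5.4 q [ 0.17  1.02 -1.08  1.79  1.06  1.04  1.42]
pull True 16.85 [530.6 240.5  28.2] F [3.1 1.1 0.8] M [ 0.18 -0.78 -0.03] gap 5.4 q [ 0.16  1.01 -1.08  1.81  1.06  1.03  1.4 ]
```

View pics/s4.png

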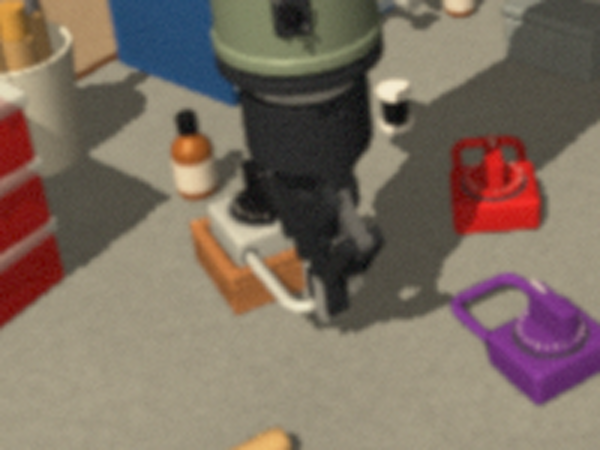

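The side view shows the fingers round the bow at about (325,290) and the lock still in its cradle. The guard tripped after about 21 mm of bow travel. A firmer pull will confirm whether that was the end stop.

```bash
python3 - <<'E'
from h import *
r=movel(pos(103,28),max_speed=15,guard=22); st(f"pull {r}")
for w in range(2):
    wait(.1); st()
c=camera("scene");cv2.imwrite("pics/sc5.png",cv2.resize(c["image"][200:290,300:420],None,fx=5,fy=5,interpolation=cv2.INTER_CUBIC))
P=cloud(c);np.save("pics/sc5.npy",P)
for nm in("scene","side"):
    P=cloud(camera(nm));e=np.array([np.cos(YAW),np.sin(YAW)]);f=np.array([-e[1],e[0]])
    r=P[...,:2]-C;a=r@e;b=r@f
    m=(P[...,2]>49)&(P[...,2]<56)&(abs(a)<40)&(abs(b)<40); print(nm,m.sum(),np.percentile(a[m],[1,99]),np.percentile(b[m],[1,99]))
E
```

```text
pull True 17.26 [530.7 240.7  28.3] F [5.  1.2 0.3] M [ 0.08 -1.13 -0.03] gap 5.5 q [ 0.16  1.01 -1.08  1.81  1.07  1.03  1.39]
 17.36 [530.6 240.7  28.2] F [5.5 1.  0.5] M [ 0.25 -1.14 -0.  ] gap 5.2 q [ 0.16  1.01 -1.08  1.81  1.07  1.03  1.39]
 17.46 [530.6 240.7  28.1] F [5.2 0.3 0.7] M [ 0.16 -1.13 -0.01] gap 5.5 q [ 0.16  1.01 -1.08  1.81  1.07  1.03  1.39]
scene 254 [-26.7082552   25.99963574] [-29.46418758  32.4067091 ]
side 159 [-22.4997708   29.16559702] [-29.00983621   1.00450317]
```

View pics/sc5.png

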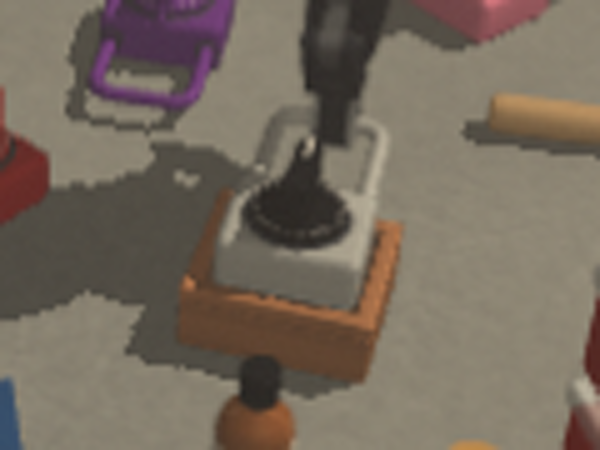

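The pull stops hard at about 97 mm from the lock's centre. That is 21.4 mm of travel, matching the 20 mm stop plus the cradle play. The lock lies level in the cradle, so I'll lift it now.

```bash
python3 - <<'E'
from h import *
movel(pos(95,50),max_speed=40); st()
movel(pos(75,120),max_speed=80); st()
movel(pos(75,325),max_speed=120); st("up")
for dy in np.deg2rad([-60,-40,-20,0]): 
    q=inverse_kinematics([601.5,-189,325],down(YAW+dy)); print(round(dy,2),None if q is None else q.round(2))
c=camera("side");cv2.imwrite("pics/s6.png",c["image"])
E
```

```text
18.31 [532.  239.1  49.7] F [ 0.9 -0.6  0.5] M [-0.06 -0.28  0.03] gap 5.2 q [ 0.17  0.98 -1.1   1.81  1.03  1.05  1.42]
 19.37 [550.6 231.6 119.5] F [ 0.6 -1.1 -2.8] M [ 0.08  0.25 -0.  ] gap 5.0 q [ 0.22  0.91 -1.17  1.74  0.93  1.15  1.52]
up 21.23 [550.8 231.6 324.5] F [-0.  -0.5 -3.4] M [ 0.06  0.25 -0.04] gap 5.2 q [ 0.29  0.71 -1.34  1.52  0.69  1.46  1.69]
-1.05 [ 0.89  0.68 -1.16  1.43  0.62  1.44  1.44]
-0.7 [ 0.91  0.71 -1.23  1.43  0.67  1.46  1.76]
-0.35 [ 0.93  0.74 -1.29  1.42  0.71  1.49  2.08]
0.0 [ 0.95  0.78 -1.36  1.42  0.76  1.53  2.39]
```

View pics/s6.png

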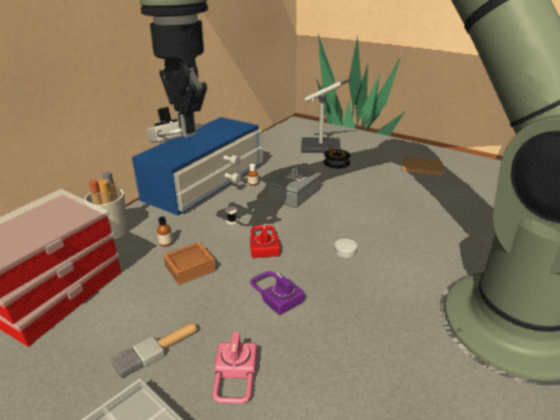

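The side view shows the lock off the cradle and held near level at about (165,125), with the cradle empty and everything else in place. Next is the carry to the staple.

```bash
python3 - <<'E'
from h import *
movel([601.5,-189,325],down(YAW-np.pi/3),max_speed=120); wait(1); st("there")
for n in("scene","side","wrist"):
    c=camera(n);cv2.imwrite(f"pics/{n}7.png",c["image"]);P=cloud(c)
    m=(P[...,2]>64)&(P[...,2]<84)&(abs(P[...,0]-600)<40)&(abs(P[...,1]+189)<45)
    if m.any(): q=P[m];print(n,"staple",m.sum(),np.median(q,0).round(1),q.min(0).round(),q.max(0).round())
    m=(P[...,2]>52)&(P[...,2]<58)&(abs(P[...,0]-600)<90)&(abs(P[...,1]+189)<100)
    if m.any(): q=P[m];print(n,"lid",m.sum(),cv2.minAreaRect(q[:,:2].astype(np.float32)))
    m=(P[...,2]>150)&(P[...,2]<420)&(abs(P[...,0]-600)<150)&(abs(P[...,1]+229)<150)
    if m.any(): print(n,"arm/lock min z",P[m][:,2].min())
a,b=cv2.imread("pics/scene7.png"),cv2.imread("pics/side7.png")
cv2.imwrite("pics/both7.png",np.hstack([cv2.resize(i,(400,300)) for i in(cv2.imread("pics/scene7.png")[100:310,60:340],b[50:260,180:460])]))
E
```

```text
there 25.96 [ 601.5 -189.   325. ] F [-0.4 -0.5 -2.9] M [ 0.27 -0.    0.01] gap 5.2 q [ 0.87  0.67 -1.13  1.43  0.6   1.42  1.46]
scene staple 49 [ 603.7 -188.2   75. ] [ 598. -201.   65.] [ 607. -177.   83.]
scene lid 1342 ((603.5176391601562, -189.94595336914062), (123.9593734741211, 98.32441711425781), 87.76861572265625)
scene arm/lock min z 285.18533014902494
side staple 30 [ 598.7 -188.2   73.6] [ 596. -203.   64.] [ 603. -177.   81.]
side lid 664 ((597.8314208984375, -190.22769165039062), (126.66161346435547, 95.59516906738281), 88.38433074951172)
side arm/lock min z 282.24336254322196
wrist staple 90 [ 602.5 -189.5   77.3] [ 600. -201.   64.] [ 606. -178.   82.]
wrist lid 5809 ((602.8612670898438, -189.3559112548828), (122.52210235595703, 92.78012084960938), 89.0387954711914)
wrist arm/lock min z 284.6097370523364
```

View pics/both7.png

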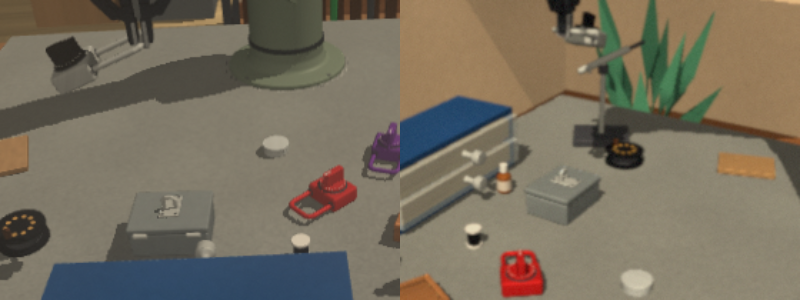

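The left crop (scene) shows the opened lock held by its bow near (140,45), well above the grey box. The right crop (side) shows the same at (585,30), with its neighbours untouched. The three staple estimates average (602, -189), which matches the TCP.

```bash
python3 - <<'E'
from h import *
st(); print(np.abs(read_state()["qvel"]).max()); finish_job()
E
```

```text
26.11 [ 601.5 -189.   325. ] F [-0.8  0.3 -3.4] M [ 0.29  0.01 -0.  ] gap 4.7 q [ 0.87  0.67 -1.13  1.43  0.6   1.42  1.46]
0.0018873690689826387
the job is handed in; nothing more can be done
```

I handed the job in at 26.1 s, with the open lock held at rest by its shackle above the staple; `finish_job` reports no verdict.

- **Dial:** I turned it about 1.06 rad into its notch. A wrist view afterwards put the pointer within about 0.03 rad of the mark.
- **Shackle:** With the lock still in the cradle, I pulled until it stopped hard. The bow had moved 21.4 mm, which fits the 20 mm stop plus the cradle's play. I judged "fully open" from that stop and the pictures; I had no direct reading of the shackle.
- **Lift and carry:** I lifted the lock out by the bow and carried it to the hook box.
- **Final position:** The gripper was at (601.5, -189, 325) mm. The three cameras put the staple at about (602, -189), with a 5 mm spread in x. I took the bow to be at the fingers' centre; it could be a few mm off sideways.
- **Height and surroundings:** The lowest point of the lock seen was about 282 mm above the table. The pictures I viewed showed nothing else disturbed.

One reading looked off: the finger gap showed about 5 mm on the 8 mm bar. It also read about 1 mm low on the dial bar. The steady 3 to 3.4 N load and the pictures showed the grip was holding.

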